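# Clear the wedged oil bottle and reset the tripped switch

### The job

An oil bottle has toppled into the tray of the workshop's power box and is wedged in front of the one lever that has tripped to half-way. First lift the bottle out and stand it upright, wholly on the round cork mat, and let go of it; then reset the tripped lever: push it fully off (towards the tray), and only after that throw it fully on (away from the tray). Leave the other three levers as they are and do not shift the steel tin on the bench or the socket and bush in the tray.

Things in the scene. Friction and masses are not known exactly. Their poses are not given: they have to be found in the camera images.
- box: fixed grey power box, a tray along its front. Origin on the bench; x from tray to rear, y along the lever row, z up. Block x -30 to 90 mm, y -145 to 145, top z 70. Tray x -110 to -30, floor 4 mm thick, walls 5 mm thick and 30 high at front and ends. Four like levers, pivots at x 12, z 80, y -102, -34, 34, 102 (order varies). Partitions 4 mm thick at y -136, -68, 0, 68, 136, x -23 to 47, top z 94
- trip_pivot (a point): middle of the tripped lever's hinge axis, 80 mm above the bench; axes as box. Each lever is black, 24 mm wide along y, 10 mm thick, reaches 55 mm from its axis and has a hub of 10 mm radius; its base, 66 x 46 mm, reaches up to the axis
- trip (a joint): angle of the tripped lever. 0 = fully off, leaning 0.6 rad from upright towards the tray (-x of the box); 0.6 = upright; 1.2 = fully on, leaning 0.6 rad to the rear (+x). Hard stops at both ends; it stays where it is left; moving it takes 0.12 N m (2 to 5 N on the lever). It starts half-way, 0.45 to 0.75
- on1 (a joint): angle of another lever, same make, on (1.2): to be left so
- on2 (a joint): angle of another lever, same make, on (1.2): to be left so
- spare (a joint): angle of a lever of the same make that is deliberately off (0): to be left so
- bottle_mid (a point): point on the axis of the white plastic oil bottle, half-way up, 65 mm from its foot; z from foot to cap. 38 mm diameter up to 90 mm, shoulder to 102, black cap 22 mm wide from 110 to 130 (top); about 0.16 kg. Starts leaning 0.55 rad from upright, foot at the tray's front wall, side on the block's front top edge, cap to the rear just before the tripped lever
- mat: round cork mat, 110 mm diameter, 5 mm thick, fixed on the bench to the left or right of the box; origin at the centre of its underside
- tin: bystander: closed steel tin, 80 mm diameter, 85 mm high, standing on the side of the box opposite to the mat; origin under its centre
- socket: bystander: steel socket, 24 mm diameter, 30 mm high, standing in the tray in front of one of the levers that are on; origin under its centre
- bush: bystander: dark flanged bush, 32 mm diameter at the foot, 24 mm high, standing in the tray in front of the other lever that is on; origin under its centre
Not all that is in view belongs to the job. Leave any blue or orange look-alike of the part that bears bottle_mid alone.

How it is judged:
On the way, in this order (a step that is already met when the one before it is completed fails the run):
1. the bottle stands upright, wholly on the mat, released (horizontal distance between bottle_mid and mat below 0.038 m and angle between bottle_mid's own z axis and vertical below 0.1 rad and height (world z) of bottle_mid below 0.076 m and contact force between bottle and the fingers below 0.05 N), for 0.3 s.
2. the tripped lever has been pushed fully off (value of joint trip below 0.08 rad), for 0.1 s.
3. the lever has been thrown fully on (value of joint trip above 1.12 rad), for 0.2 s.
At the end, for the whole second after the job is handed in: Tripped lever fully on (within 0.08 rad), having first been fully off (within 0.08 rad); other levers within 0.15 rad of their starts; bottle upright (0.1 rad), wholly on the mat (axis within 38 mm of its centre), released; tin, socket and bush within 30 mm of their places (value of joint trip above 1.12 rad and value of joint each of on1, on2 above 1.05 rad and value of joint spare below 0.15 rad and horizontal distance between bottle_mid and mat below 0.038 m and angle between bottle_mid's own z axis and vertical below 0.1 rad and height (world z) of bottle_mid between 0.064 and 0.076 m and distance of each of tin, socket, bush from where it was at the start of the episode below 0.03 m); the robot touches nothing.
It fails at once if another lever was moved by more than 0.15 rad (value of joint any of on1, on2 below 1.05 rad or value of joint spare above 0.15 rad).
It fails at once if the tin, socket or bush was moved by more than 30 mm (distance of any of tin, socket, bush from where it was at the start of the episode above 0.03 m).
It also fails if it takes over 67 s, if anything falls off the work surface, if the arm or the gripper's body presses on something with over 40 N, if the wrist force passes 120 N, or if a joint passes its speed limit or range.

### The arm

A 6-joint arm with a two-finger parallel gripper is mounted at the origin on the work surface. World frame = base frame: x ahead of the robot, y to its left, z up, the work surface at z = 0. Lengths are in m, angles in rad, forces in N, time in s.
With the tool pointing down it reaches from about 0.225 to 0.875 m from the base axis. Payload 3.4 kg.
Tool frame: the origin (TCP) lies between the finger pads; the fingertips stand 11 mm ahead of it and the grasp point (between the pads) lies 8 mm behind it (tips_ahead is the distance from the TCP to the fingertips, in m); z points along the fingers, x is the direction in which the jaws open and shut, and the axes are right-handed (so a half turn about z gives the same grasp; the last joint's range is limited). The gripper opens to 85 mm and grips with 20 to 120 N. Pads are 22 mm wide; open, the fingers measure 114 mm over their backs; the gripper's body (76 mm by 85 mm) begins 54 mm behind the grasp point. The pads swing forward as they close: fully open they stand 13 mm farther back than shut.
Start: joints at [-1.277, 0.276, 1.505, -0, 1.361, -0.121], TCP at [0.232, -0.526, 0.242] pointing down, gripper open.
Joint ranges: [-2.89, 2.89], [-0.75, 2.08], [0.22, 2.7], [-1.18, 4.32], [0.11, 2.71], [-2.7, 2.7]. Speed limits (rad/s): [2.57, 2.57, 3.14, 3.14, 3.14, 3.14].

### API

Orientations are given as a unit quaternion [w, x, y, z].
In Python, from rig import get_state, get_image, sign_off, masks_of, tips_ahead gives the robot as it stands.
- The arm moves only by the tool play_rows, never from a script. Its argument "series" is a list of rows, each an object of numbers: "fingers": the closure, from -1 (fully open) to 1 (shut); "dx", "dy", "dz": the shift along the world's x, y, z in mm; "turn": the turn about the world's z in rad. A call has 1 to 20 rows; each row shifts and turns the pose as measured when the row begins; what a row does not reach is not made up. A row lasts 1/12 s, in which the tool goes at most 41.7 mm and 7.16 degrees, less where a joint would pass 70% of its speed; a pose out of reach is approached as far as the arm can. A call with a gripper value outside its range is refused whole. The fingers move at their own pace and stop on an object; "squeeze" is the grip in N (left out, the last holds). Time passes only in rows, so rows that do not move let the fingers close. It gives the time, the measured TCP pose, the force and the opening at its end, in the units of the state.
- get_state(): the state, without advancing time (a new reading comes with each control period).
- get_image(name): name is "scene" or "top"; returns a dict with "pixels" (480x640x3 uint8, red, green, blue), "vfov" (degrees; the focal length in pixels is half the picture's height over the tangent of half this angle, whatever the lens; pixels are square), "cx", "cy" (the principal point, pixels), "rvec" (rotation vector, rad) and "tvec" (3), from world to camera coordinates, as OpenCV has them. Camera axes: x right, y down, z forward; pixel columns grow to the right and rows downward; lengths in m; the calibration is good to about 2 mm. A picture is of the moment at which its call begins. There is no depth.
- sign_off(): hands the job in, once; it reports no verdict.
Trained networks look in a picture, given as the dict that the camera call returned (one of the last four; its "shot" number tells which), for a name from the list of things; names that differ only in an ending like _2 or _b are one class to them, and where a whole thing is asked for, a point or a joint stands for the part that bears it (a point fixed in the world has none). Each returns a list of dicts, best first, with "p" (0 to 1); they miss things now and then, are a little off and sometimes report something else, mostly with a low value. They report only what shows in the picture. A call takes as long as a camera call. They do not tell look-alikes from the thing itself.
- masks_of(picture, label): "region" (480x640 bool, what is visible of it) and "xy" ([column, row] in pixels, amid what is visible of it).
The state is a dict: "clock": time; "qpos": joint angles; "qd": joint speeds; "effort": joint torques, N m; "position": TCP position; "ee_rot": TCP orientation; "contact_force": force on the tool from outside, world axes, zero at the start; "moment": the same for the moment, N m; "width": finger opening in m.
Only numpy, scipy, OpenCV 4.12 (cv2) and the standard library are available. Lean on these libraries where they do the work, as an engineer would, in place of code of your own. Each camera call takes 0.05 s, during which the arm holds its last target. There are 200 camera calls.

## Working session

There is one attempt and no reset: what is moved stays moved. The work goes in short steps, Python scripts to look and compute and a tool call to move; the robot and the scene stay as the last step left them, time stands still between calls to the robot, and variables do not carry over. Pictures are saved under pics/ and viewed, about 8 in all and at most 12, crops included, and the job is handed in when it is done.

Besides the shell and the picture viewer there is one more tool, called after "Request:" as name([rows], argument=value, ...), one row to a line, values as JSON. play_rows: Moves the arm, as the interface text tells. Its arguments: {"type":"object","properties":{"series":{"type":"array"},"squeeze":{"type":"number"}},"required":["series"]}

```bash
ls; mkdir -p pics; python3 - <<'E'
from rig import *
import cv2,numpy as np,pickle
s=get_state();print({k:np.round(v,3) for k,v in s.items()})
d={}
for n in("scene","top"):
    p=get_image(n);d[n]=p
    print(n,p["vfov"],p["cx"],p["cy"],p["rvec"],p["tvec"])
    cv2.imwrite(f"pics/{n}0.png",p["pixels"][:,:,::-1])
    for l in("box","trip","bottle_mid","mat","tin","socket","bush","spare"):
        print(l,[(round(r["p"],2),np.round(r["xy"]).tolist(),int(r["region"].sum())) for r in masks_of(p,l)])
pickle.dump(d,open("d0.pkl","wb"))
E
```

```text
pics
{'clock': np.float64(0.0), 'qpos': array([-1.277,  0.277,  1.506,  0.   ,  1.361, -0.121]), 'qd': array([ 0.   ,  0.   , -0.   ,  0.001,  0.001, -0.001]), 'effort': array([-0.0000e+00, -4.1677e+01, -2.4580e+01, -0.0000e+00,  1.1000e-02,
        0.0000e+00]), 'position': array([ 0.232, -0.526,  0.241]), 'ee_rot': array([-0.001,  0.838, -0.546, -0.001]), 'contact_force': array([-0.351,  0.364,  0.573]), 'moment': array([-0.015,  0.027, -0.01 ]), 'width': np.float64(0.085)}
scene 54.99628662810877 315.172103209388 238.3907655271072 [ 1.78278902  2.03580337 -0.61020476] [ 0.091015   -0.41127452  1.22255406]
box [(0.77, [290.0, 289.0], 10767)]
trip [(0.81, [340.0, 292.0], 319), (0.44, [341.0, 302.0], 1122)]
bottle_mid [(0.96, [360.0, 271.0], 502), (0.96, [440.0, 281.0], 1255), (0.84, [533.0, 343.0], 1480), (0.78, [314.0, 177.0], 765), (0.71, [236.0, 252.0], 244)]
mat [(0.7, [507.0, 243.0], 2029)]
tin [(0.93, [160.0, 206.0], 1841)]
socket [(0.62, [270.0, 238.0], 130)]
bush [(0.74, [160.0, 204.0], 1884), (0.55, [331.0, 267.0], 123)]
spare [(0.64, [278.0, 256.0], 443)]
top 47.38250253988728 323.7447562589746 231.37975009370692 [ 2.03339083 -2.17075693  0.24064365] [0.03570996 0.54994011 0.96455865]
box [(0.9, [346.0, 213.0], 11870), (0.57, [385.0, 247.0], 161)]
trip [(0.48, [290.0, 169.0], 276)]
bottle_mid [(0.82, [362.0, 343.0], 1315), (0.68, [211.0, 230.0], 1190), (0.57, [284.0, 209.0], 991)]
mat [(0.78, [138.0, 296.0], 2425)]
tin [(0.6, [511.0, 254.0], 1968)]
socket [(0.7, [384.0, 248.0], 152)]
bush [(0.75, [317.0, 231.0], 216)]
spare [(0.57, [363.0, 195.0], 205), (0.56, [138.0, 295.0], 2552)]
```

View pics/scene0.png

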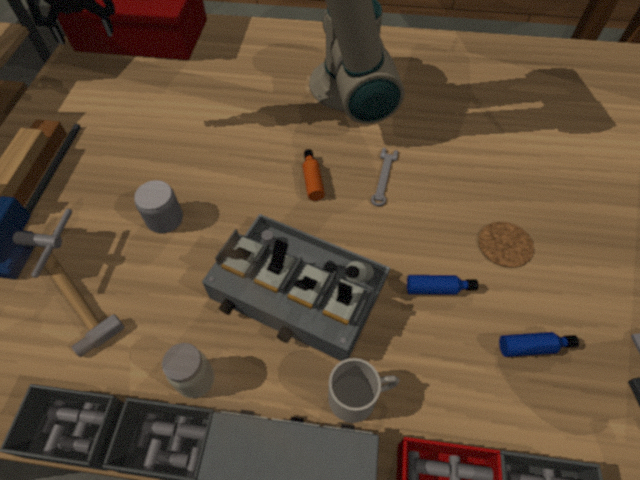

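View pics/top0.png

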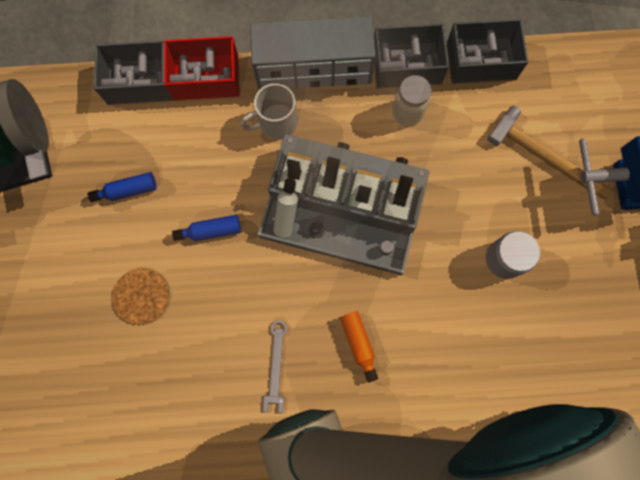

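The white bottle is at top (285,210), cap (290,187), and at scene (358,270). The blue ones (top (125,188) and (208,229)) and the orange one (360,345) lie flat on the bench, so they are look-alikes. Next I fit the box, mat, tin and bottle and overlay the result on an enlarged crop.

```bash
cat > h.py <<'E'
import numpy as np,cv2,pickle
from scipy.optimize import minimize
def K(p):
    f=240/np.tan(np.radians(p["vfov"])/2); return np.array([[f,0,p["cx"]],[0,f,p["cy"]],[0,0,1.]])
def proj(p,X): return cv2.projectPoints(np.array(X,float).reshape(-1,1,3),np.array(p["rvec"]),np.array(p["tvec"]),K(p),None)[0].reshape(-1,2)
def onz(p,uv,z):
    R=cv2.Rodrigues(np.array(p["rvec"]))[0];c=-R.T@np.array(p["tvec"]).ravel()
    d=R.T@np.linalg.inv(K(p))@np.array([uv[0],uv[1],1.]); return c+d*(z-c[2])/d[2]
def T(b,X):
    X=np.atleast_2d(X)/1000.;c,s=np.cos(b[2]),np.sin(b[2])
    return np.c_[b[0]+c*X[:,0]-s*X[:,1],b[1]+s*X[:,0]+c*X[:,1],X[:,2]]
BOX=[[[x,y,z] for x in(-30,90) for y in(-145,145) for z in(0,70)],[[x,y,z] for x in(-110,-30) for y in(-145,145) for z in(0,30)]]
def boxsil(p,b):
    m=np.zeros((480,640),np.uint8)
    for s in BOX: cv2.fillConvexPoly(m,cv2.convexHull(proj(p,T(b,s)).astype(np.float32)).round().astype(np.int32),1)
    return m
E
python3 - <<'E'
from h import *;from rig import *
d=pickle.load(open("d0.pkl","rb"));t,s=d["top"],d["scene"]
for n,uv,z in(("mat",(138,296),.005),("tin",(516,253),.085),("socket",(386,246),.03),("bush",(316,230),.02)): print(n,onz(t,uv,z).round(3))
print("mat scene",onz(s,(507,243),.005).round(3))
# corners, rough: block rear-left top etc.
A=onz(t,(285,137),.07);B=onz(t,(428,170),.07);C=onz(t,(262,235),.03);D=onz(t,(405,271),.03)
print(A,B,C,D)
pts=[((285,137),90,70),((428,170),90,70),((262,235),-110,30),((405,271),-110,30)]
import itertools
M={}
for k,p in d.items():
    q=dict(p)
best=None
obs=[onz(t,u,z/1000)[:2] for u,_,z in pts]
from scipy.optimize import least_squares
for sg in(1,-1):
    ys=[145*sg,-145*sg]*2
    f=lambda b:np.ravel(proj(t,T(b,[[x,y,z] for (u,x,z),y in zip(pts,ys)]))-[u for u,_,_ in pts])
    for th in(0,1.5,3,-1.5):
        r=least_squares(f,[*np.mean(obs,0),th])
        if best is None or r.cost<best[0]: best=(r.cost,r.x,sg,r.fun.round(1))
print(best)
b=best[1]
np.save("b0.npy",b)
for k,p in d.items():
    im=cv2.resize(p["pixels"][:,:,::-1],None,fx=1,fy=1).copy()
    u0=proj(p,T(b,[[0,0,50]]))[0]
    x0,y0=int(u0[0]-100),int(u0[1]-75);F=4 if 0 else 3
    cr=cv2.resize(im[y0:y0+150,x0:x0+200],None,fx=4,fy=4,interpolation=cv2.INTER_CUBIC)
    def ln(P,col):
        q=((proj(p,T(b,P))-[x0,y0]+.5)*4).astype(int); cv2.polylines(cr,[q.reshape(-1,1,2)],True,col,1)
    ln([[-30,-145,70],[90,-145,70],[90,145,70],[-30,145,70]],(0,255,0))
    ln([[-110,-145,30],[-30,-145,30],[-30,145,30],[-110,145,30]],(0,255,255))
    for y in(-102,-34,34,102): ln([[12,y-12,80],[12,y+12,80]],(0,0,255))
    cv2.imwrite(f"pics/{k}1.png",cr)
E
```

```text
mat [0.46  0.366 0.005]
tin [ 0.483 -0.346  0.085]
socket [ 0.522 -0.118  0.03 ]
bush [0.565 0.014 0.02 ]
mat scene [0.461 0.366 0.005]
[0.74179319 0.06267134 0.07      ] [ 0.65627464 -0.206712    0.07      ] [0.55920044 0.11917187 0.03      ] [ 0.47103947 -0.15003376  0.03      ]
(np.float64(14.768081440960747), array([ 0.61690369, -0.04672659, -0.30755454]), 1, array([-0.9, -2.3,  2.7, -1.4, -2.8,  1.8,  1. ,  1.4]))
```

View pics/top1.png

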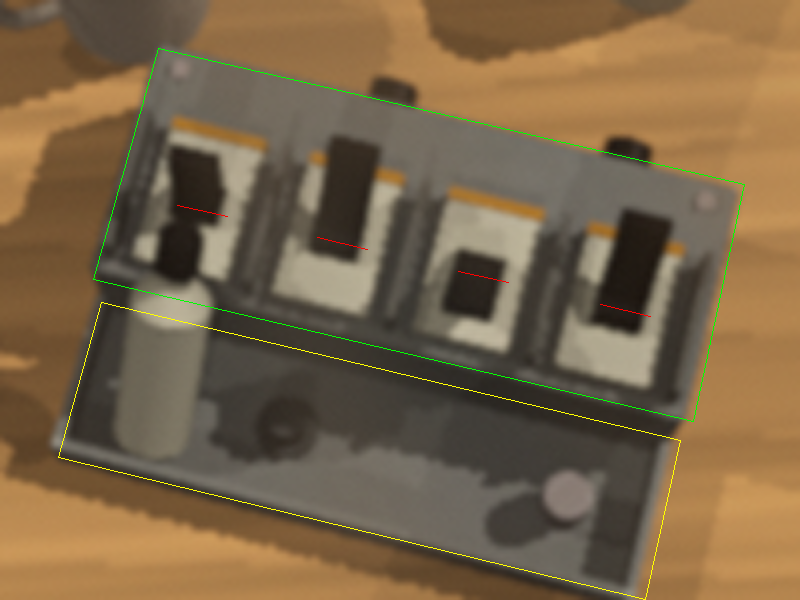

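View pics/scene1.png

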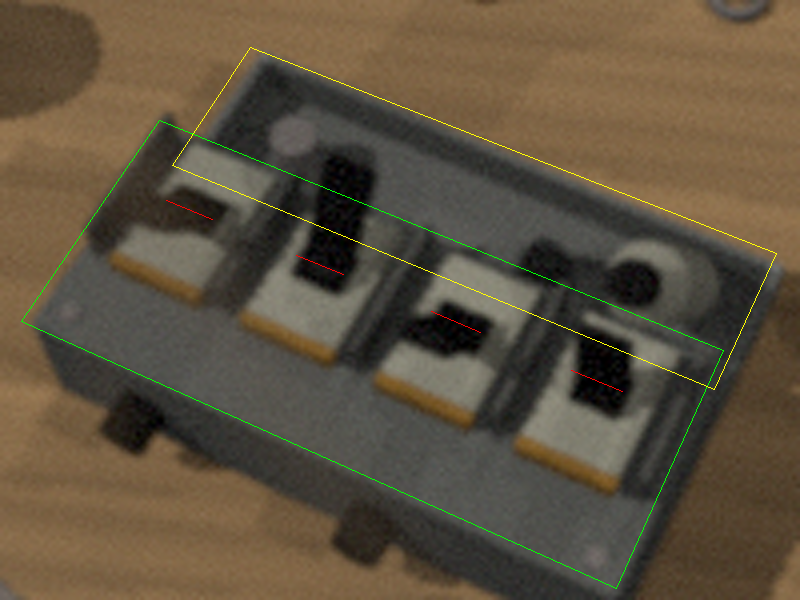

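The overlay is about 3 px off in the scene view. The tripped lever is the one at box y=+102, with the bottle in front of it; spare is at y=-34, on-levers at 34 and -102. I refine the fit with corners from both views.

```bash
python3 - <<'E'
from h import *
from scipy.optimize import least_squares
d=pickle.load(open("d0.pkl","rb"));t,s=d["top"],d["scene"];b0=np.load("b0.npy")
def org(p): u=proj(p,T(b0,[[0,0,50]]))[0]; return np.array([int(u[0]-100),int(u[1]-75)])
U={"top":[((160,47),(90,145,70)),((745,183),(90,-145,70)),((55,446),(-110,145,30)),((642,598),(-110,-145,30))],
"scene":[((263,55),(-110,-145,30)),((781,268),(-110,145,30)),((37,335),(90,-145,70))]}
def f(b):
    r=[]
    for k in U:
        p=d[k];r.append((proj(p,T(b,[x for _,x in U[k]]))-(np.array([u for u,_ in U[k]])/4-.5+org(p))).ravel())
    return np.concatenate(r)
r=least_squares(f,b0,loss="soft_l1");b=r.x;print(b,r.fun if 0 else f(b).round(1));np.save("b.npy",b)
# bottle predicted y: fit y offset by cap-top & foot pixel in crop
for k,uv in(("top",(180,238)),("scene",(640,282))):
    p=d[k];o=np.array(uv)/4-.5+org(p);P=onz(p,o,.122 if k=="top" else .125)
    c,sn=np.cos(b[2]),np.sin(b[2]);q=P[:2]-b[:2];print(k,"cap in box",(c*q[0]+sn*q[1])*1e3,(-sn*q[0]+c*q[1])*1e3)
for y in(98,102,106):
  for k in U:
    p=d[k];F=np.array([-88.8,y,13.9]);a=np.array([np.sin(.55),0,np.cos(.55)])
    print(y,k,((proj(p,T(b,[F,F+90*a,F+130*a]))-org(p)+.5)*4).round().tolist())
for n,x in(("grasp",F-[0,4,0]+84*a),("upr",(-86,102,88)),("piv",(12,102,80))): print(n,T(b,[x]).round(4))
E
```

```text
[ 0.6202969  -0.04503573 -0.32115851] [-0.5 -1.8 -0.7 -0.2 -0.5  0.  -1.1 -0.5 -1.5 -0.9 -0.1 -1.  -3.4 -2.6]
top cap in box -20.172556218148774 99.81088401479784
scene cap in box -21.00155431870271 104.00051395866939
98 top [[161.0, 436.0], [176.0, 303.0], [183.0, 238.0]]
98 scene [[671.0, 278.0], [642.0, 277.0], [627.0, 277.0]]
102 top [[153.0, 434.0], [167.0, 301.0], [175.0, 236.0]]
102 scene [[678.0, 281.0], [650.0, 281.0], [635.0, 281.0]]
106 top [[145.0, 432.0], [159.0, 299.0], [166.0, 234.0]]
106 scene [[686.0, 284.0], [658.0, 284.0], [644.0, 284.0]]
grasp [[0.6099 0.0659 0.0855]]
upr [[0.5709 0.0789 0.088 ]]
piv [[0.6639 0.048  0.08  ]]
```

Request:
play_rows([
  {"fingers": -0.4,"dx": 21,"dy": 33,"turn": -0.122},
  {"fingers": -0.4,"dx": 21,"dy": 33,"turn": -0.122},
  {"fingers": -0.4,"dx": 21,"dy": 33,"turn": -0.122},
  {"fingers": -0.4,"dx": 21,"dy": 33,"turn": -0.122},
  {"fingers": -0.4,"dx": 21,"dy": 33,"turn": -0.122},
  {"fingers": -0.4,"dx": 21,"dy": 33,"turn": -0.122},
  {"fingers": -0.4,"dx": 21,"dy": 33},
  {"fingers": -0.4,"dx": 21,"dy": 33},
  {"fingers": -0.4,"dx": 21,"dy": 33},
  {"fingers": -0.4,"dx": 21,"dy": 33},
  {"fingers": -0.4,"dx": 21,"dy": 33},
  {"fingers": -0.4,"dx": 21,"dy": 33},
  {"fingers": -0.4,"dx": 21,"dy": 33},
  {"fingers": -0.4,"dx": 21,"dy": 33},
  {"fingers": -0.4,"dx": 21,"dy": 33},
  {"fingers": -0.4,"dx": 21,"dy": 33},
  {"fingers": -0.4,"dx": 21,"dy": 33},
  {"fingers": -0.4},
], squeeze=20)

```text
invalid input at $.series[0]: expected keys fingers, dx, dy, dz, turn
```

Request:
play_rows([
  {"fingers": -0.4,"dx": 21,"dy": 33,"dz": 0,"turn": -0.122},
  {"fingers": -0.4,"dx": 21,"dy": 33,"dz": 0,"turn": -0.122},
  {"fingers": -0.4,"dx": 21,"dy": 33,"dz": 0,"turn": -0.122},
  {"fingers": -0.4,"dx": 21,"dy": 33,"dz": 0,"turn": -0.122},
  {"fingers": -0.4,"dx": 21,"dy": 33,"dz": 0,"turn": -0.122},
  {"fingers": -0.4,"dx": 21,"dy": 33,"dz": 0,"turn": -0.122},
  {"fingers": -0.4,"dx": 21,"dy": 33,"dz": 0,"turn": 0},
  {"fingers": -0.4,"dx": 21,"dy": 33,"dz": 0,"turn": 0},
  {"fingers": -0.4,"dx": 21,"dy": 33,"dz": 0,"turn": 0},
  {"fingers": -0.4,"dx": 21,"dy": 33,"dz": 0,"turn": 0},
  {"fingers": -0.4,"dx": 21,"dy": 33,"dz": 0,"turn": 0},
  {"fingers": -0.4,"dx": 21,"dy": 33,"dz": 0,"turn": 0},
  {"fingers": -0.4,"dx": 21,"dy": 33,"dz": 0,"turn": 0},
  {"fingers": -0.4,"dx": 21,"dy": 33,"dz": 0,"turn": 0},
  {"fingers": -0.4,"dx": 21,"dy": 33,"dz": 0,"turn": 0},
  {"fingers": -0.4,"dx": 21,"dy": 33,"dz": 0,"turn": 0},
  {"fingers": -0.4,"dx": 0,"dy": 0,"dz": 0,"turn": 0},
], squeeze=20)

```text
clock: 2.32
position: [0.5728, 0.0162, 0.2441]
ee_rot: [0.001, -0.59, 0.807, -0.004]
contact_force: [-0.3, -0.3, -0.3]
width: 0.0599
```

Request:
play_rows([
  {"fingers": -0.4,"dx": 18,"dy": 25,"dz": 0,"turn": -0.012},
  {"fingers": -0.4,"dx": 17,"dy": 25,"dz": 0,"turn": 0},
  {"fingers": -0.4,"dx": 0,"dy": 0,"dz": -30,"turn": 0},
  {"fingers": -0.4,"dx": 0,"dy": 0,"dz": -30,"turn": 0},
  {"fingers": -0.4,"dx": 0,"dy": 0,"dz": -30,"turn": 0},
  {"fingers": -0.4,"dx": 0,"dy": 0,"dz": 0,"turn": 0},
])

```text
clock: 2.82
position: [0.612, 0.0718, 0.1535]
ee_rot: [0.004, -0.588, 0.809, -0.006]
contact_force: [-1.8, 0.2, -1.6]
width: 0.06
```

Request:
play_rows([
  {"fingers": -0.4,"dx": -4,"dy": -5,"dz": -15,"turn": 0},
  {"fingers": -0.4,"dx": 0,"dy": 0,"dz": -18,"turn": 0},
  {"fingers": -0.4,"dx": 0,"dy": 0,"dz": -18,"turn": 0},
  {"fingers": -0.4,"dx": 0,"dy": 0,"dz": -14,"turn": 0},
  {"fingers": -0.4,"dx": 0,"dy": 0,"dz": -8,"turn": 0},
  {"fingers": -0.4,"dx": 0,"dy": 0,"dz": 0,"turn": 0},
])

```text
clock: 3.32
position: [0.6104, 0.064, 0.0842]
ee_rot: [0.006, -0.587, 0.809, -0.008]
contact_force: [0.7, 0.1, 0.4]
width: 0.0598
```

```bash
python3 - <<'E'
from rig import *;import cv2,numpy as np
a=[get_image(n)["pixels"][:,:,::-1] for n in("scene","top")]
c=[cv2.resize(a[0][200:350,300:430],(520,600),interpolation=2),cv2.resize(a[1][130:280,230:300],(280,600),interpolation=2)]
cv2.imwrite("pics/g1.png",np.hstack(c));print(get_state()["position"])
E
```

```text
[0.61163317 0.0641635  0.08576069]
```

View pics/g1.png

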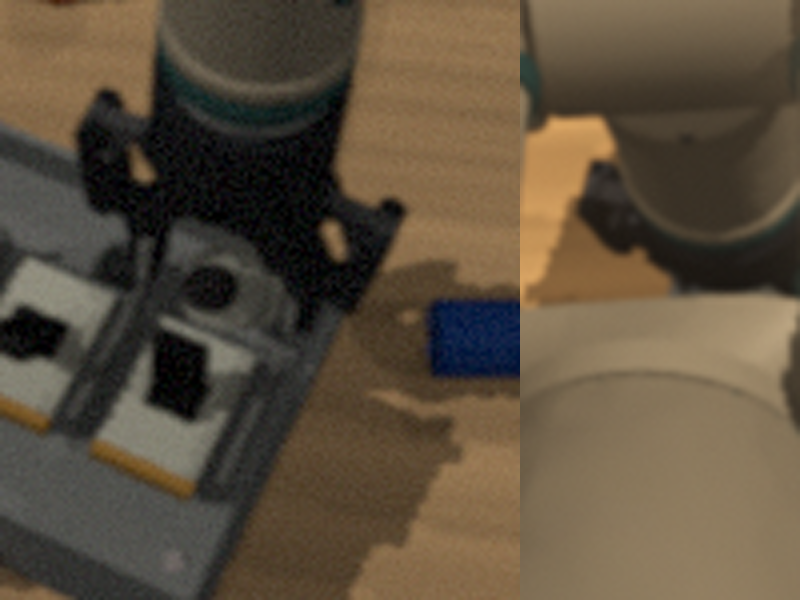

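The fingers straddle the white bottle: cap at crop (210,288), a finger at about (110,150) and another at (340,240). I go down the last 10 mm and close.

Request:
play_rows([
  {"fingers": -0.4,"dx": -3,"dy": 2,"dz": -6,"turn": 0},
  {"fingers": -0.4,"dx": 0,"dy": 0,"dz": -4,"turn": 0},
  {"fingers": 0.2,"dx": 0,"dy": 0,"dz": 0,"turn": 0},
  {"fingers": 0.3,"dx": 0,"dy": 0,"dz": 0,"turn": 0},
  {"fingers": 0.4,"dx": 0,"dy": 0,"dz": 0,"turn": 0},
  {"fingers": 0.4,"dx": 0,"dy": 0,"dz": 0,"turn": 0},
  {"fingers": 0.4,"dx": 0,"dy": 0,"dz": 0,"turn": 0},
  {"fingers": 0.4,"dx": 0,"dy": 0,"dz": 0,"turn": 0},
], squeeze=20)

```text
clock: 4.08
position: [0.6108, 0.0663, 0.0796]
ee_rot: [0.011, -0.588, 0.809, -0.012]
contact_force: [-0.4, 0.1, -1.2]
width: 0.0374
```

Request:
play_rows([
  {"fingers": 0.4,"dx": -4.7,"dy": 1.6,"dz": 1.5,"turn": 0},
  {"fingers": 0.4,"dx": -4.7,"dy": 1.6,"dz": 1.5,"turn": 0},
  {"fingers": 0.4,"dx": -4.7,"dy": 1.6,"dz": 1,"turn": 0},
  {"fingers": 0.4,"dx": -4.7,"dy": 1.6,"dz": 0.5,"turn": 0},
  {"fingers": 0.4,"dx": -4.7,"dy": 1.6,"dz": 0,"turn": 0},
  {"fingers": 0.4,"dx": -4.7,"dy": 1.6,"dz": 0,"turn": 0},
])

```text
clock: 4.58
position: [0.5913, 0.0748, 0.089]
ee_rot: [0.02, -0.587, 0.809, -0.02]
contact_force: [2.8, -1.6, 1.9]
width: 0.0371
```

Request:
play_rows([
  {"fingers": 0.4,"dx": -4.7,"dy": 1.4,"dz": -1,"turn": 0},
  {"fingers": 0.4,"dx": -4.7,"dy": 1.4,"dz": -1,"turn": 0},
  {"fingers": 0.4,"dx": -4.7,"dy": 1.4,"dz": -1,"turn": 0},
  {"fingers": 0.4,"dx": -4.7,"dy": 1.4,"dz": -1,"turn": 0},
  {"fingers": 0.4,"dx": 0,"dy": 0,"dz": 0,"turn": 0},
])

```text
clock: 5.0
position: [0.5669, 0.082, 0.0843]
ee_rot: [0.018, -0.588, 0.809, -0.018]
contact_force: [2.7, -2.3, -0.2]
width: 0.0373
```

```bash
python3 - <<'E'
from rig import *;import cv2,numpy as np
a=[get_image(n)["pixels"][:,:,::-1] for n in("scene","top")]
c=[cv2.resize(a[0][200:350,300:430],(520,600),interpolation=2),cv2.resize(a[1][130:280,230:300],(280,600),interpolation=2)]
cv2.imwrite("pics/g2.png",np.hstack(c));s=get_state();print(s["position"],s["contact_force"],s["ee_rot"])
E
```

```text
[0.56742345 0.0818136  0.08417855] [ 0.89195887 -0.58892445 -2.52253917] [ 0.01811083 -0.58753271  0.80879112 -0.01828189]
```

View pics/g2.png

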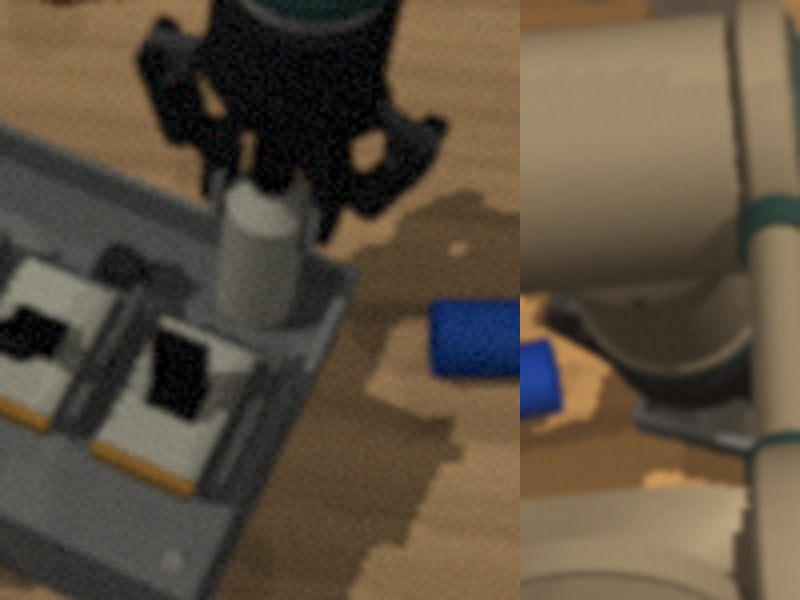

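The bottle now stands upright in the tray corner: foot near crop (258,318), body vertical between the pads. I grip firmer, lift it and carry it to the mat.

Request:
play_rows([
  {"fingers": 0.5,"dx": 0,"dy": 0,"dz": 0,"turn": 0},
  {"fingers": 0.5,"dx": 0,"dy": 0,"dz": 12,"turn": 0},
  {"fingers": 0.5,"dx": 0,"dy": 0,"dz": 18,"turn": 0},
  {"fingers": 0.5,"dx": 0,"dy": 0,"dz": 18,"turn": 0},
  {"fingers": 0.5,"dx": 0,"dy": 0,"dz": 18,"turn": 0},
  {"fingers": 0.5,"dx": 0,"dy": 0,"dz": 14,"turn": 0},
  {"fingers": 0.5,"dx": -5,"dy": 14,"dz": 0,"turn": 0.05},
  {"fingers": 0.5,"dx": -8,"dy": 22,"dz": 0,"turn": 0.05},
  {"fingers": 0.5,"dx": -8,"dy": 22,"dz": 0,"turn": 0.05},
  {"fingers": 0.5,"dx": -8,"dy": 22,"dz": 0,"turn": 0.05},
  {"fingers": 0.5,"dx": -8,"dy": 22,"dz": 0,"turn": 0.05},
  {"fingers": 0.5,"dx": -8,"dy": 22,"dz": 0,"turn": 0.05},
  {"fingers": 0.5,"dx": -8,"dy": 22,"dz": 0,"turn": 0.05},
  {"fingers": 0.5,"dx": -8,"dy": 22,"dz": 0,"turn": 0.05},
  {"fingers": 0.5,"dx": -8,"dy": 22,"dz": 0,"turn": 0},
  {"fingers": 0.5,"dx": -8,"dy": 22,"dz": 0,"turn": 0},
  {"fingers": 0.5,"dx": -8,"dy": 22,"dz": 0,"turn": 0},
  {"fingers": 0.5,"dx": -6,"dy": 14,"dz": 0,"turn": 0},
  {"fingers": 0.5,"dx": 0,"dy": 0,"dz": 0,"turn": 0},
], squeeze=35)

```text
clock: 6.68
position: [0.4437, 0.3349, 0.15]
ee_rot: [0.012, 0.741, -0.672, -0.005]
contact_force: [-0.5, -0.4, -2.6]
width: 0.0367
```

```bash
python3 - <<'E'
from rig import *;import cv2,numpy as np
a=[get_image(n)["pixels"][:,:,::-1] for n in("scene","top")]
c=[cv2.resize(a[0][130:280,430:560],(520,600),interpolation=2),cv2.resize(a[1][230:380,100:170],(280,600),interpolation=2)]
cv2.imwrite("pics/g3.png",np.hstack(c));s=get_state();print(s["position"],s["contact_force"],s["ee_rot"],s["qpos"],s["width"])
E
```

```text
[0.44500318 0.33259395 0.15002052] [-0.72754647  0.83493933 -2.81431066] [ 0.01235168  0.74043848 -0.67199953 -0.00386292] [ 5.16817242e-01  3.27087563e-01  1.67165938e+00 -3.90619943e-04
  1.16872726e+00  1.99093784e+00] 0.036814923875473145
```

View pics/g3.png

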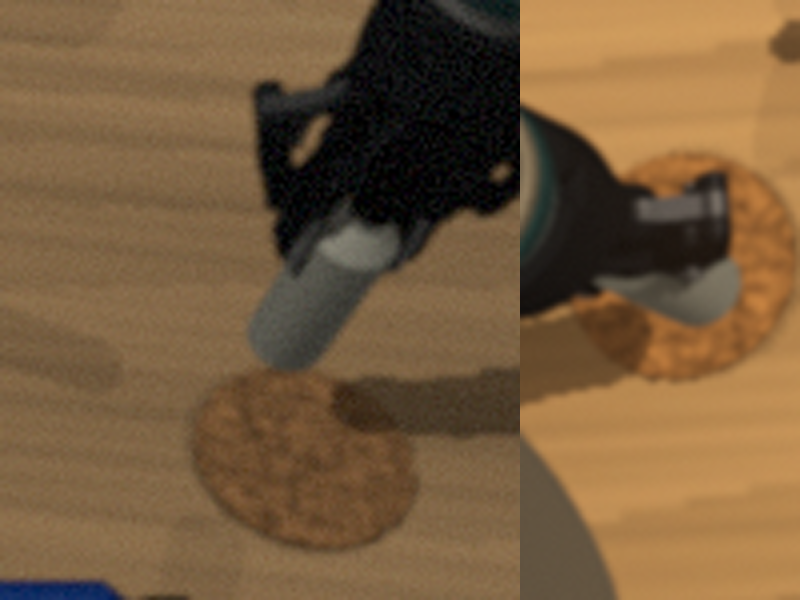

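```bash
python3 - <<'E'
from h import *;from rig import *
d=pickle.load(open("d0.pkl","rb"))
P=np.array([.445,.333,.07])
for k,o in(("scene",(430,130)),("top",(100,230))):
    for h in(0,.09): print(k,h,((proj(d[k],[P+[0,0,h]])[0]-o+.5)*4).round())
    th=np.linspace(0,6.28,13);q=(proj(d[k],[P+[.019*np.cos(t),.019*np.sin(t),0] for t in th])-o+.5)*4;print(q.min(0).round(),q.max(0).round())
E
```

```text
scene 0 [283. 348.]
scene 0.09 [349. 230.]
[243. 317.] [323. 380.]
top 0 [179. 278.]
top 0.09 [108. 256.]
[137. 237.] [221. 320.]
```

Prediction and picture agree (foot centred within about 3 mm, upright). I centre it over the mat and lower it.

Request:
play_rows([
  {"fingers": 0.5,"dx": 5,"dy": 11,"dz": 0,"turn": 0},
  {"fingers": 0.5,"dx": 5,"dy": 11,"dz": -5,"turn": 0},
  {"fingers": 0.5,"dx": 5,"dy": 11,"dz": -10,"turn": 0},
  {"fingers": 0.5,"dx": 0,"dy": 0,"dz": -12,"turn": 0},
  {"fingers": 0.5,"dx": 0,"dy": 0,"dz": -12,"turn": 0},
  {"fingers": 0.5,"dx": 0,"dy": 0,"dz": -7,"turn": 0},
  {"fingers": 0.5,"dx": 0,"dy": 0,"dz": 0,"turn": 0},
])

```text
clock: 7.37
position: [0.4658, 0.3674, 0.0985]
ee_rot: [0.013, 0.738, -0.674, -0.004]
contact_force: [0.5, -0.0, -1.5]
width: 0.0369
```

Request:
play_rows([
  {"fingers": 0.5,"dx": -3,"dy": 0,"dz": -4,"turn": 0},
  {"fingers": 0.5,"dx": -2,"dy": 0,"dz": -3,"turn": 0},
  {"fingers": 0.5,"dx": 0,"dy": 0,"dz": -2,"turn": 0},
  {"fingers": 0.5,"dx": 0,"dy": 0,"dz": -1.5,"turn": 0},
  {"fingers": 0.5,"dx": 0,"dy": 0,"dz": 0,"turn": 0},
])

```text
clock: 7.78
position: [0.4613, 0.3675, 0.0865]
ee_rot: [0.013, 0.738, -0.675, -0.004]
contact_force: [-0.7, 0.3, -1.0]
width: 0.0371
```

Request:
play_rows([
  {"fingers": 0.5,"dx": 0,"dy": 0,"dz": -1.5,"turn": 0},
  {"fingers": 0.5,"dx": 0,"dy": 0,"dz": -1,"turn": 0},
  {"fingers": 0.5,"dx": 0,"dy": 0,"dz": 0,"turn": 0},
])

```text
clock: 8.03
position: [0.4618, 0.3678, 0.085]
ee_rot: [0.012, 0.738, -0.675, -0.004]
contact_force: [0.2, -0.1, -1.3]
width: 0.037
```

Request:
play_rows([
  {"fingers": 0.5,"dx": 0,"dy": 0,"dz": -1.5,"turn": 0},
  {"fingers": 0.5,"dx": 0,"dy": 0,"dz": -1.5,"turn": 0},
  {"fingers": 0.5,"dx": 0,"dy": 0,"dz": 0,"turn": 0},
])

```text
clock: 8.28
position: [0.4625, 0.3681, 0.0839]
ee_rot: [0.011, 0.738, -0.675, -0.003]
contact_force: [-0.4, -0.3, -1.8]
width: 0.037
```

Request:
play_rows([
  {"fingers": 0.5,"dx": 0,"dy": 0,"dz": -2,"turn": 0},
  {"fingers": 0.5,"dx": 0,"dy": 0,"dz": -2,"turn": 0},
  {"fingers": 0.5,"dx": 0,"dy": 0,"dz": 0,"turn": 0},
])

```text
clock: 8.53
position: [0.4635, 0.3685, 0.0841]
ee_rot: [0.009, 0.738, -0.675, -0.002]
contact_force: [-0.8, 0.5, -2.3]
width: 0.0368
```

```bash
python3 - <<'E'
from rig import *;import cv2,numpy as np
from h import *
a=get_image("scene");im=a["pixels"][:,:,::-1]
c=cv2.resize(im[150:300,430:580],(600,600),interpolation=2)
s=get_state();print(s["position"],s["contact_force"])
p=s["position"]
for z in(.005,.095):
    q=((proj(a,[[p[0]+.019*np.cos(t),p[1]+.019*np.sin(t),z] for t in np.linspace(0,6.28,40)])-[430,150]+.5)*4).astype(int)
    cv2.polylines(c,[q.reshape(-1,1,2)],True,(0,255,0),1)
cv2.imwrite("pics/g4.png",c)
E
```

```text
[0.46373428 0.36864706 0.08406935] [ 0.69378029  0.65474302 -1.8347436 ]
```

View pics/g4.png

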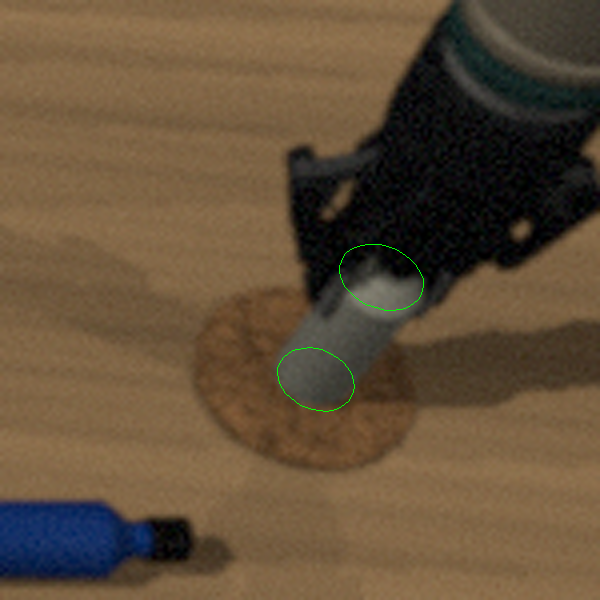

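The bottle sits on the mat: foot at crop (316,380), mat centre about (305,378), and z no longer drops. I release and rise.

Request:
play_rows([
  {"fingers": 0,"dx": 0,"dy": 0,"dz": 0,"turn": 0},
  {"fingers": -0.4,"dx": 0,"dy": 0,"dz": 0,"turn": 0},
  {"fingers": -0.6,"dx": 0,"dy": 0,"dz": 0,"turn": 0},
  {"fingers": -0.6,"dx": 0,"dy": 0,"dz": 0,"turn": 0},
  {"fingers": -0.6,"dx": 0,"dy": 0,"dz": 0,"turn": 0},
  {"fingers": -0.6,"dx": 0,"dy": 0,"dz": 10,"turn": 0},
  {"fingers": -0.6,"dx": 0,"dy": 0,"dz": 25,"turn": 0},
  {"fingers": -0.6,"dx": 0,"dy": 0,"dz": 35,"turn": 0},
  {"fingers": -0.6,"dx": 0,"dy": 0,"dz": 35,"turn": 0},
  {"fingers": -0.6,"dx": 0,"dy": 0,"dz": 35,"turn": 0},
  {"fingers": -0.6,"dx": 0,"dy": 0,"dz": 0,"turn": 0},
])

```text
clock: 9.5
position: [0.4612, 0.3671, 0.2288]
ee_rot: [0.012, 0.738, -0.675, -0.003]
contact_force: [1.3, 0.4, 0.7]
width: 0.0676
```

```bash
python3 - <<'E'
from rig import *;import cv2,numpy as np
from h import *
s=get_state();print(s["position"],s["qpos"],s["ee_rot"])
b=np.load("b.npy")
# bottle check: mask in both views vs an upright silhouette fit
from scipy.optimize import least_squares
ps={k:get_image(k) for k in("scene","top")}
for k,p in ps.items():
    for r in masks_of(p,"bottle_mid"): print(k,round(r["p"],2),np.round(r["xy"]).tolist(),int(r["region"].sum()))
    print(" expect foot/mid/top",proj(p,[[.463,.368,.005],[.463,.368,.07],[.463,.368,.135]]).round().tolist())
for n,x in(("behind",(45,102,0)),("front",(-45,102,0)),("piv",(12,102,0))): print(n,T(b,[x]).round(4))
c=[cv2.resize(ps["scene"]["pixels"][150:300,460:560,::-1],(400,600),interpolation=2),cv2.resize(ps["top"]["pixels"][200:350,50:150,::-1],(400,600),interpolation=2)]
cv2.imwrite("pics/g5.png",np.hstack(c))
E
```

```text
[0.46123741 0.36707802 0.22878751] [ 5.54389778e-01  3.18320212e-01  1.47711995e+00 -3.14489351e-04
  1.37090692e+00  2.03602446e+00] [ 0.01195168  0.73788301 -0.67481512 -0.00322001]
scene 0.8 [534.0, 345.0] 1540
scene 0.74 [312.0, 176.0] 806
scene 0.67 [518.0, 226.0] 1050
scene 0.6 [441.0, 279.0] 1261
 expect foot/mid/top [[508.0, 244.0], [520.0, 226.0], [533.0, 205.0]]
top 0.92 [126.0, 292.0] 704
top 0.8 [211.0, 227.0] 1087
top 0.77 [123.0, 189.0] 1068
top 0.61 [363.0, 345.0] 1294
 expect foot/mid/top [[137.0, 294.0], [125.0, 290.0], [111.0, 286.0]]
behind [[0.6952 0.0375 0.    ]]
front [[0.6098 0.066  0.    ]]
piv [[0.6639 0.048  0.    ]]
```

View pics/g5.png

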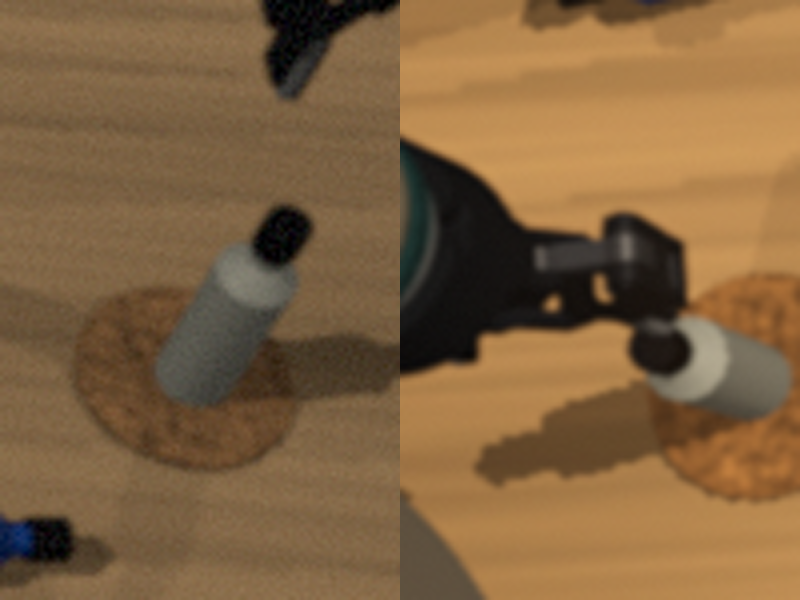

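The bottle is upright on the mat and released, matching the expected mid-pixels in both views to 2 px. Now to the lever: shut the fingers and go behind it.

Request:
play_rows([
  {"fingers": 1,"dx": 20,"dy": -27.5,"dz": 2,"turn": -0.1},
  {"fingers": 1,"dx": 20,"dy": -27.5,"dz": 2,"turn": -0.1},
  {"fingers": 1,"dx": 20,"dy": -27.5,"dz": 0,"turn": -0.1},
  {"fingers": 1,"dx": 20,"dy": -27.5,"dz": 0,"turn": -0.1},
  {"fingers": 1,"dx": 20,"dy": -27.5,"dz": 0,"turn": 0},
  {"fingers": 1,"dx": 20,"dy": -27.5,"dz": 0,"turn": 0},
  {"fingers": 1,"dx": 20,"dy": -27.5,"dz": 0,"turn": 0},
  {"fingers": 1,"dx": 20,"dy": -27.5,"dz": 0,"turn": 0},
  {"fingers": 1,"dx": 20,"dy": -27.5,"dz": 0,"turn": 0},
  {"fingers": 1,"dx": 20,"dy": -27.5,"dz": 0,"turn": 0},
  {"fingers": 1,"dx": 20,"dy": -27.5,"dz": 0,"turn": 0},
  {"fingers": 1,"dx": 0,"dy": 0,"dz": 0,"turn": 0},
])

```text
clock: 10.7
position: [0.6717, 0.0463, 0.1989]
ee_rot: [-0.037, -0.583, 0.811, 0.02]
contact_force: [-0.1, -0.5, 0.3]
width: 0.0004
```

Request:
play_rows([
  {"fingers": 1,"dx": 14,"dy": -5,"dz": 0,"turn": 0},
  {"fingers": 1,"dx": 16,"dy": -6,"dz": 0,"turn": 0},
  {"fingers": 1,"dx": 0,"dy": 0,"dz": -20,"turn": 0},
  {"fingers": 1,"dx": 0,"dy": 0,"dz": -20,"turn": 0},
  {"fingers": 1,"dx": 0,"dy": 0,"dz": 0,"turn": 0},
])

```text
clock: 11.12
position: [0.6995, 0.0316, 0.1468]
ee_rot: [-0.044, -0.58, 0.813, 0.026]
contact_force: [-0.2, -0.3, -1.6]
width: -0.0003
```

Request:
play_rows([
  {"fingers": 1,"dx": 2,"dy": 4,"dz": -12,"turn": 0},
  {"fingers": 1,"dx": 0,"dy": 0,"dz": -10,"turn": 0},
  {"fingers": 1,"dx": 0,"dy": 0,"dz": -5,"turn": 0},
  {"fingers": 1,"dx": 0,"dy": 0,"dz": 0,"turn": 0},
])

```text
clock: 11.45
position: [0.699, 0.0373, 0.1143]
ee_rot: [-0.047, -0.581, 0.812, 0.029]
contact_force: [-0.5, 0.2, 0.6]
width: 0.0002
```

Request:
play_rows([
  {"fingers": 1,"dx": -4.7,"dy": 1.5,"dz": 0,"turn": 0},
  {"fingers": 1,"dx": -4.7,"dy": 1.5,"dz": 0,"turn": 0},
  {"fingers": 1,"dx": -4.7,"dy": 1.5,"dz": 0,"turn": 0},
  {"fingers": 1,"dx": -4.7,"dy": 1.5,"dz": 0,"turn": 0},
  {"fingers": 1,"dx": -4.7,"dy": 1.5,"dz": 0,"turn": 0},
  {"fingers": 1,"dx": -4.7,"dy": 1.5,"dz": 0,"turn": 0},
  {"fingers": 1,"dx": -4.7,"dy": 1.5,"dz": 0,"turn": 0},
])

```text
clock: 12.03
position: [0.6694, 0.0477, 0.118]
ee_rot: [-0.041, -0.581, 0.812, 0.022]
contact_force: [4.8, -1.8, -1.1]
width: 0.0001
```

Request:
play_rows([
  {"fingers": 1,"dx": -4,"dy": 1.3,"dz": -1,"turn": 0},
  {"fingers": 1,"dx": -4,"dy": 1.3,"dz": -1,"turn": 0},
  {"fingers": 1,"dx": -4,"dy": 1.3,"dz": -1,"turn": 0},
  {"fingers": 1,"dx": -3,"dy": 1,"dz": -1,"turn": 0},
])

```text
clock: 12.37
position: [0.6601, 0.0509, 0.1173]
ee_rot: [-0.034, -0.582, 0.813, 0.015]
contact_force: [10.0, -3.9, 1.6]
width: 0.0001
```

Request:
play_rows([
  {"fingers": 1,"dx": -4,"dy": 1.3,"dz": -1,"turn": 0},
  {"fingers": 1,"dx": -4,"dy": 1.3,"dz": -1,"turn": 0},
  {"fingers": 1,"dx": -4,"dy": 1.3,"dz": -1,"turn": 0},
])

```text
clock: 12.62
position: [0.6596, 0.051, 0.1182]
ee_rot: [-0.024, -0.582, 0.813, 0.004]
contact_force: [8.6, -4.0, 0.2]
width: 0.0001
```

```bash
python3 - <<'E'
from rig import *;import cv2,numpy as np
from h import *
p=get_image("scene");s=get_state();print(s["position"],s["contact_force"])
b=np.load("b.npy")
c=cv2.resize(p["pixels"][230:350,290:420,::-1],(650,600),interpolation=2)
for a,col in((-.6,(0,0,255)),(-.45,(0,255,255))):
    q=((proj(p,T(b,[[12+55*np.sin(a)+sx*5*np.cos(a),102+y,80+55*np.cos(a)-sx*5*np.sin(a)] for sx,y in((-1,-12),(1,-12),(1,12),(-1,12))]))-[290,230]+.5)*5).astype(int)
    cv2.polylines(c,[q.reshape(-1,1,2)],True,col,1)
cv2.imwrite("pics/l1.png",c)
E
```

```text
[0.65936018 0.05113118 0.11845497] [ 9.48345855 -4.34353679 -0.02379134]
```

View pics/l1.png

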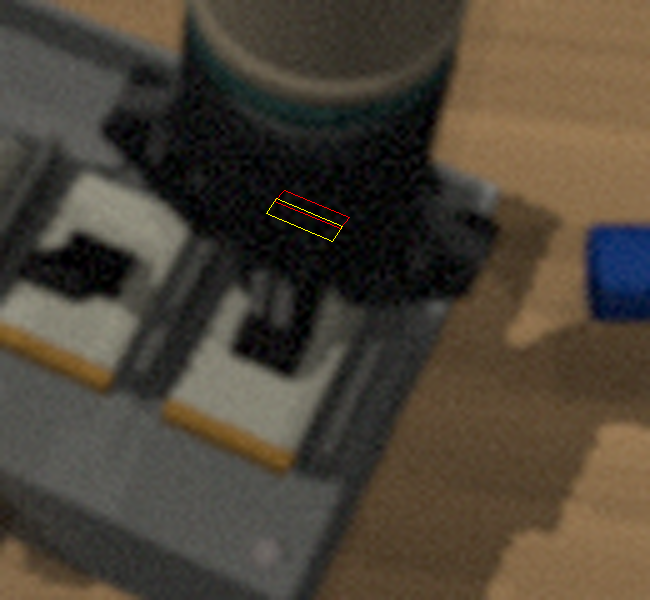

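Fingers are behind the lever and stalled within a few mm of where the stop should be; the lever itself is hidden. I press once harder to be sure, then back off and look.

Request:
play_rows([
  {"fingers": 1,"dx": -8,"dy": 2.7,"dz": -1,"turn": 0},
  {"fingers": 1,"dx": -8,"dy": 2.7,"dz": -1,"turn": 0},
  {"fingers": 1,"dx": -8,"dy": 2.7,"dz": -1,"turn": 0},
])

```text
clock: 12.92
position: [0.6567, 0.0525, 0.1222]
ee_rot: [-0.007, -0.582, 0.813, -0.016]
contact_force: [15.0, -5.3, 0.5]
width: -0.0004
```

Request:
play_rows([
  {"fingers": 1,"dx": 8,"dy": -2.7,"dz": 0,"turn": 0},
  {"fingers": 1,"dx": 10,"dy": -3,"dz": 8,"turn": 0},
  {"fingers": 1,"dx": 0,"dy": 0,"dz": 25,"turn": 0},
  {"fingers": 1,"dx": 0,"dy": 0,"dz": 30,"turn": 0},
  {"fingers": 1,"dx": -18,"dy": 6,"dz": 5,"turn": 0},
  {"fingers": 1,"dx": -18,"dy": 6,"dz": 0,"turn": 0},
  {"fingers": 1,"dx": -18,"dy": 6,"dz": 0,"turn": 0},
  {"fingers": 1,"dx": -18,"dy": 6,"dz": 0,"turn": 0},
  {"fingers": 1,"dx": 0,"dy": 0,"dz": 0,"turn": 0},
])

```text
clock: 13.67
position: [0.5846, 0.0749, 0.189]
ee_rot: [-0.02, -0.581, 0.814, -0.001]
contact_force: [-1.8, -0.7, 0.1]
width: 0.0001
```

```bash
python3 - <<'E'
from rig import *;import cv2,numpy as np
from h import *
p=get_image("scene");s=get_state();print(s["position"],s["contact_force"])
b=np.load("b.npy")
c=cv2.resize(p["pixels"][230:350,290:420,::-1],(650,600),interpolation=2)
for a,col in((-.6,(0,0,255)),(-.45,(0,255,255))):
    q=((proj(p,T(b,[[12+55*np.sin(a)+sx*5*np.cos(a),102+y,80+55*np.cos(a)-sx*5*np.sin(a)] for sx,y in((-1,-12),(1,-12),(1,12),(-1,12))]))-[290,230]+.5)*5).astype(int)
    cv2.polylines(c,[q.reshape(-1,1,2)],True,col,1)
cv2.imwrite("pics/l2.png",c)
E
```

```text
[0.58654675 0.07432352 0.18905103] [ 0.42271413 -0.1278331  -0.47624587]
```

View pics/l2.png

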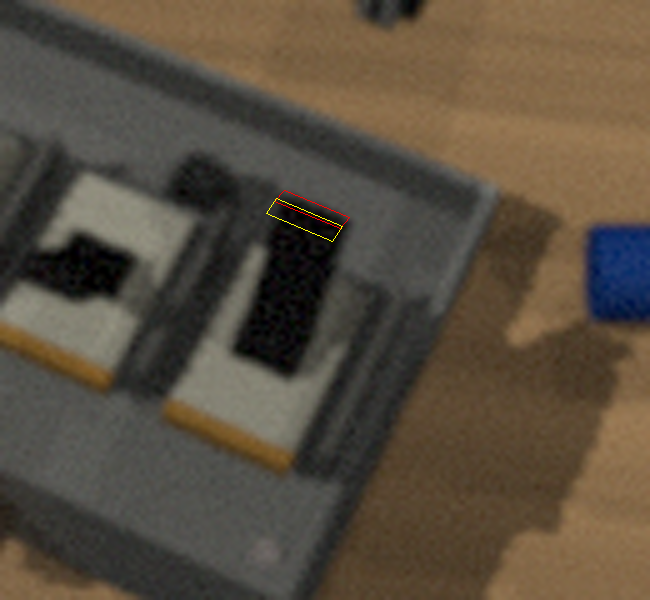

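The lever is at off: its end sits on the red outline (about (308,205)) and the stop was felt. Now I go down in front of it and throw it on.

Request:
play_rows([
  {"fingers": 1,"dx": 0,"dy": 0,"dz": -20,"turn": 0},
  {"fingers": 1,"dx": 0,"dy": 0,"dz": -20,"turn": 0},
  {"fingers": 1,"dx": 0,"dy": 0,"dz": -16,"turn": 0},
  {"fingers": 1,"dx": 0,"dy": 0,"dz": -8,"turn": 0},
  {"fingers": 1,"dx": 0,"dy": 0,"dz": 0,"turn": 0},
  {"fingers": 1,"dx": 8,"dy": -2.7,"dz": 0,"turn": 0},
  {"fingers": 1,"dx": 8,"dy": -2.7,"dz": 0,"turn": 0},
])

```text
clock: 14.3
position: [0.6016, 0.0694, 0.1227]
ee_rot: [-0.022, -0.581, 0.813, 0.001]
contact_force: [0.3, -0.2, 0.1]
width: -0.0001
```

Request:
play_rows([
  {"fingers": 1,"dx": 5.7,"dy": -1.9,"dz": -1,"turn": 0},
  {"fingers": 1,"dx": 5.7,"dy": -1.9,"dz": -1,"turn": 0},
  {"fingers": 1,"dx": 5.7,"dy": -1.9,"dz": -1,"turn": 0},
  {"fingers": 1,"dx": 5.7,"dy": -1.9,"dz": -1,"turn": 0},
  {"fingers": 1,"dx": 5.7,"dy": -1.9,"dz": -1,"turn": 0},
  {"fingers": 1,"dx": 5.7,"dy": -1.9,"dz": 0,"turn": 0},
  {"fingers": 1,"dx": 5.7,"dy": -1.9,"dz": 0,"turn": 0},
  {"fingers": 1,"dx": 5.7,"dy": -1.9,"dz": 0,"turn": 0},
  {"fingers": 1,"dx": 5.7,"dy": -1.9,"dz": 0,"turn": 0},
  {"fingers": 1,"dx": 5.7,"dy": -1.9,"dz": 0,"turn": 0},
])

```text
clock: 15.13
position: [0.6608, 0.0501, 0.1218]
ee_rot: [-0.025, -0.58, 0.814, 0.006]
contact_force: [-3.0, 1.3, -0.5]
width: -0.0002
```

Request:
play_rows([
  {"fingers": 1,"dx": 5,"dy": -1.7,"dz": -1,"turn": 0},
  {"fingers": 1,"dx": 5,"dy": -1.7,"dz": -1,"turn": 0},
  {"fingers": 1,"dx": 6,"dy": -2,"dz": -1,"turn": 0},
  {"fingers": 1,"dx": 7,"dy": -2.3,"dz": -1,"turn": 0},
  {"fingers": 1,"dx": 8,"dy": -2.7,"dz": -1,"turn": 0},
])

```text
clock: 15.55
position: [0.6692, 0.0472, 0.1192]
ee_rot: [-0.044, -0.58, 0.813, 0.029]
contact_force: [-19.0, 7.0, 14.2]
width: 0.0002
```

Request:
play_rows([
  {"fingers": 1,"dx": 7,"dy": -2.3,"dz": 0,"turn": 0},
  {"fingers": 1,"dx": 7,"dy": -2.3,"dz": 0,"turn": 0},
  {"fingers": 1,"dx": -8,"dy": 2.7,"dz": 0,"turn": 0},
  {"fingers": 1,"dx": -12,"dy": 4,"dz": 0,"turn": 0},
  {"fingers": 1,"dx": -10,"dy": 3,"dz": 15,"turn": 0},
  {"fingers": 1,"dx": -12,"dy": 4,"dz": 30,"turn": 0},
  {"fingers": 1,"dx": -15,"dy": 5,"dz": 35,"turn": 0},
  {"fingers": 1,"dx": -20,"dy": -20,"dz": 25,"turn": 0},
  {"fingers": 1,"dx": -25,"dy": -25,"dz": 5,"turn": 0},
  {"fingers": 1,"dx": -25,"dy": -25,"dz": 0,"turn": 0},
  {"fingers": 1,"dx": -25,"dy": -25,"dz": 0,"turn": 0},
  {"fingers": 1,"dx": -25,"dy": -25,"dz": 0,"turn": 0},
  {"fingers": 1,"dx": -25,"dy": -25,"dz": 0,"turn": 0},
  {"fingers": 1,"dx": 0,"dy": 0,"dz": 0,"turn": 0},
])

```text
clock: 16.72
position: [0.4753, -0.0877, 0.244]
ee_rot: [-0.041, -0.583, 0.811, 0.02]
contact_force: [-0.7, 0.4, -0.4]
width: 0.0002
```

```bash
python3 - <<'E'
from rig import *;import cv2,numpy as np
from h import *
p=get_image("scene");s=get_state();print(s["position"],s["contact_force"],s["clock"])
b=np.load("b.npy")
c=cv2.resize(p["pixels"][170:370,200:560,::-1],(800,444),interpolation=2);f=800/360
for a,y0,col in((.6,102,(0,0,255)),(.6,34,(0,0,255)),(.6,-102,(0,0,255)),(-.6,-34,(0,255,0))):
    q=((proj(p,T(b,[[12+55*np.sin(a)+sx*5*np.cos(a),y0+y,80+55*np.cos(a)-sx*5*np.sin(a)] for sx,y in((-1,-12),(1,-12),(1,12),(-1,12))]))-[200,170]+.5)*f).astype(int)
    cv2.polylines(c,[q.reshape(-1,1,2)],True,col,1)
cv2.imwrite("pics/l3.png",c)
t=get_image("top")
for k,q in(("scene",p),("top",t)):
  for n in("tin","socket","bush","bottle_mid"): print(k,n,[(round(r["p"],2),np.round(r["xy"]).tolist()) for r in masks_of(q,n)])
E
```

```text
[ 0.47775404 -0.0863071   0.24443451] [ 0.29711705 -0.89265467  0.31281595] 16.7667
scene tin [(0.71, [161.0, 208.0])]
scene socket [(0.45, [272.0, 239.0])]
scene bush [(0.44, [329.0, 264.0])]
scene bottle_mid [(0.91, [518.0, 228.0]), (0.83, [312.0, 176.0]), (0.81, [440.0, 281.0]), (0.77, [537.0, 342.0])]
top tin [(0.69, [513.0, 253.0])]
top socket []
top bush [(0.53, [318.0, 231.0])]
top bottle_mid [(0.97, [126.0, 293.0]), (0.93, [210.0, 227.0]), (0.69, [121.0, 190.0])]
```

View pics/l3.png

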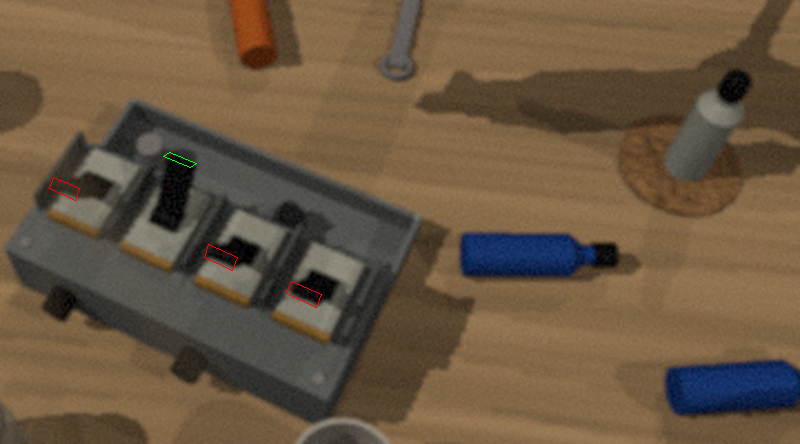

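The reset lever now shows the same attitude as the two on-levers. Spare is still off, and the bottle stands on the mat. I hand in.

```bash
python3 -c "
from rig import *;print(sign_off())"
```

```text
the job is handed in; nothing more can be done
None
```

I stood the bottle upright on the mat and let go of it. I then pushed the tripped lever fully off, threw it fully on and handed the job in at about 17 s; `sign_off()` gives no verdict.

**Bottle:** I pulled it upright against the tray's front wall, carried it to the mat and released it. In the last pictures it is within about 2 px of where an upright bottle near the mat's centre should appear, in both views.

**Tripped lever:** I pushed it to the off stop, felt about 15 N there, and confirmed it in a picture. I then threw it to the on stop, with about 20 N at the stop. It now leans the same way as the two on-levers. I measured no joint angle directly, so this rests on stop force and pictures.

**Left alone:** The other three levers look as they did at the start. The tin, socket and bush show within about 3 px of their starting places in the scene view. The fingers ended clear of everything.

**Checks that disagreed or failed:**
- The box fit was 1–4 px off at some corners.
- The final lever outlines I drew sit a few px off the lever ends, by a similar amount for all three on-levers.
- The network did not find the socket in the last top picture, but did find it in the scene picture, with a confidence of 0.45.

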